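Scrap the failed sample vial through the sprung flap of the reject box

ROBOT

A 7-joint arm with a two-finger parallel gripper is mounted at the origin on a cart in front of the work surface, level with it; the furniture and walls round the work are solid. World frame = base frame: x ahead of the robot, y to its left, z up, the work surface at z = 0. Lengths are in m, angles in rad, forces in N, time in s.
With the tool pointing down it reaches from about 0.425 to 0.95 m from the base axis. Payload 4.7 kg.
Tool frame: the origin (TCP) lies where the fingers leave the gripper's body, on its centre line; the fingertips stand 70 mm ahead of it and the grasp point (between the pads) lies 51 mm ahead of it; z points along the fingers, y is the line along which they close (so a half turn about z gives the same grasp; the last joint's range is limited). The gripper opens to 87 mm and grips with 3 to 60 N. Pads are 19 mm wide; open, the fingers measure 117 mm over their backs; the gripper's body (75 mm by 190 mm) begins 51 mm behind the grasp point.
Start: joints at [1.193, 0.469, -0.049, 1.532, 0.024, 1.141, -0.082], TCP at [0.231, -0.634, 0.292] pointing down, gripper open.
Joint ranges: [-2.59, 2.59], [-0.33, 1.99], [-1.39, 1.29], [0.1, 2.45], [-1.04, 4.18], [0.21, 1.99], [-2.66, 2.66]. Speed limits (rad/s): [2.57, 2.57, 3.14, 3.14, 3.14, 3.14, 3.14].

INTERFACE

Orientations are given as a 3x3 rotation matrix whose columns are the frame's x, y, z axes.
In Python, from rig import reach, move_l, move_joints, grip, hold, inverse_kinematics, camera, PlanningError, job_done, current_time_s, current_joints, current_joint_vel, current_joint_efforts, current_tool_pos, current_orientation, current_ft_force, current_ft_torque, current_gripper_width, current_gripper_force gives the robot as it stands. Calls block until the motion is done:
- reach(position, orientation): joint-space move of the TCP to a pose.
- move_l(position, orientation=None, velocity=0.15, threshold=None): straight line of the TCP; orientation=None keeps the orientation; velocity is the mean speed in m/s. With threshold (N) it stops when the force on the tool has changed by that much, and returns True; else False.
- move_joints(angles): joint-space move.
- grip(opening, force=None): opening from 0.0 (shut) to 1.0 (fully open); force is the grip in N (None keeps the last); returns when the fingers have stopped.
- hold(seconds).
- inverse_kinematics(position, orientation): joint angles nearest the present ones, or None.
- camera(name): name is "scene" or "top"; returns a dict with "color" (420x560x3 uint8, red, green, blue), "depth" (420x560 float32, m along the optical axis (not along the pixel's ray), 0 where there is no reading), "K" (3x3 intrinsics, pixels), "R" (3x3) and "t" (3): a world point X has camera coordinates R X + t. Camera axes: x right, y down, z forward; pixel columns grow to the right and rows downward; lengths in m; the calibration is good to about 2 mm. A picture is of the moment at which its call begins.
A pose or a line that the arm cannot do raises PlanningError and nothing moves.
- job_done(): hands the job in; it is judged then, once.
Readings, each from a call of its own:
- current_time_s(): time.
- current_joints(): joint angles.
- current_joint_vel(): joint speeds.
- current_joint_efforts(): joint torques, N m.
- current_tool_pos(): TCP position.
- current_orientation(): TCP orientation.
- current_ft_force(): force on the tool from outside, world axes, zero at the start.
- current_ft_torque(): the same for the moment, N m.
- current_gripper_width(): opening from 0.0 (shut) to 1.0 (fully open).
- current_gripper_force(): force on a finger pad.
Only numpy, scipy, OpenCV 4.12 (cv2) and the standard library are available. Lean on these libraries where they do the work, as an engineer would, in place of code of your own. Each camera call takes 0.05 s, during which the arm holds its last target. There are 200 camera calls.

TASK

The sample vial that stands on the flat square chuck plate has failed inspection. Put it into the open hopper on top of the grey reject box and let go, so that it rests on the shut flap; then press the box's side lever down and hold it down until the vial has dropped into the hidden bin below, and let the flap spring shut. Leave the other vial standing where it is.

Things in the scene. Friction and masses are not known exactly. Their poses are not given: they have to be found in the camera images.
- reject_vial: The failed vial: translucent white, ribbed cap, 25 mm across, 54 mm tall, 30 to 54 g, stands upright on the table's only flat square chuck plate (white, 68 x 68 x 9 mm, engraved rings, fixed). Origin: centre of its underside; z up along the vial.
- good_vial: A second vial of exactly the same look and size, standing upright straight on the table top. It must stay where it is. Origin: centre of its underside. (Beware also of the tall service post at the left: 80 mm square, centre at x 0.39, y 0.50 m, with bottles behind it.)
- reject_box: Grey sheet-metal box, fixed, 136 (x) x 68 (y) x 100 mm. Origin: centre of its underside on the table; x to the hopper end, the lever is on the -y side, z up. Open hopper on its +x half: inside x -6..64, y -30..30 mm, walls 4 mm, rim z 130, floor z 100 mm. That floor is the flap, hinged on a line along y at x 56, z 98 mm; its -x edge swings down into the bin.
- lever_bar (a point): Middle of the lever's white round press bar: 16 mm thick, 36 mm long along the box's y. Lever and flap are one piece. In the box frame at y -85 mm; shut: x 21, z 140 mm (bar top z 148). Pressed, it moves on an arc about the hinge line: x = 56 - 55 cos(50 deg - v), z = 98 + 55 sin(50 deg - v) mm at flap angle v; x 8, z 70 mm at the stop (80 deg).
- flap (a joint): Opening angle of flap and lever, rad: 0 shut, grows as the lever is pressed down, stop at 1.4. A spring keeps it shut under a vial's weight and shuts it when the lever is let go; pressing the bar takes 2 to 6 N. The plate is slick: held at about 0.9 or more, a vial on it slides off into the bin within a second.

How it is judged:
On the way, in this order (a step that is already met when the one before it is completed fails the run):
1. the failed vial is in the hopper on the shut flap, let go (x of reject_vial in the frame of reject_box between -0.008 and 0.066 m and y of reject_vial in the frame of reject_box between -0.032 and 0.032 m and z of reject_vial in the frame of reject_box between 0.09 and 0.165 m and value of joint flap below 0.1 rad and contact force between the fingers and reject_vial below 0.05 N), for 0.1 s.
2. the lever is pressed and the flap held open (0.4 rad or more for 0.2 s) (value of joint flap above 0.4 rad), for 0.2 s.
At the end, for the whole second after the job is handed in: The failed vial lies at rest inside the box, below the flap; the flap is shut (under 0.1 rad); the other vial stands upright within 20 mm of where it was (x of reject_vial in the frame of reject_box between -0.068 and 0.068 m and y of reject_vial in the frame of reject_box between -0.034 and 0.034 m and z of reject_vial in the frame of reject_box below 0.085 m and linear speed of reject_vial below 0.05 m/s and value of joint flap below 0.1 rad and distance of good_vial from where it was at the start of the episode below 0.02 m and angle between good_vial's own z axis and vertical below 0.2 rad); the robot touches nothing.
It fails at once if the other vial is moved by more than 20 mm or knocked over (distance of good_vial from where it was at the start of the episode above 0.02 m or angle between good_vial's own z axis and vertical above 0.5 rad).
It also fails if it takes over 53 s, if anything falls off the work surface, if the arm or the gripper's body presses on something with over 40 N, if the wrist force passes 120 N, or if a joint passes its speed limit or range.

## Working session

There is one attempt and no reset: what is moved stays moved. The work goes in short steps, each a Python script; the robot and the scene stay as the last script left them, time stands still between calls to the robot, and variables do not carry over. Pictures are saved under pics/ and viewed, at most 10 in all, crops included, and the job is handed in when it is done.

```bash
mkdir -p pics; ls
python3 - <<'E'
from rig import *
import cv2,numpy as np
for n in("scene","top"):
    c=camera(n); cv2.imwrite(f"pics/{n}0.png",c["color"][:,:,::-1]); np.savez(f"{n}0.npz",**c)
    print(n,c["K"].tolist(),(-c["R"].T@c["t"]).round(3),c["R"].round(2).tolist(),(c["depth"]>0).mean())
print(current_time_s())
E
```

```text
pics
scene [[506.63805065292365, 0.0, 276.14041776755056], [0.0, 506.63805065292365, 214.50821723040636], [0.0, 0.0, 1.0]] [-0.12  -0.491  0.503] [[0.6, -0.8, 0.0], [-0.34, -0.26, -0.9], [0.72, 0.54, -0.43]] 0.9958886054421768
top [[513.1129554005572, 0.0, 278.35490765793435], [0.0, 513.1129554005572, 209.1141737854552], [0.0, 0.0, 1.0]] [ 0.37  -0.011  1.277] [[0.03, -1.0, 0.02], [-0.99, -0.03, -0.15], [0.15, -0.01, -0.99]] 0.9960459183673469
0.1
```

View pics/scene0.png

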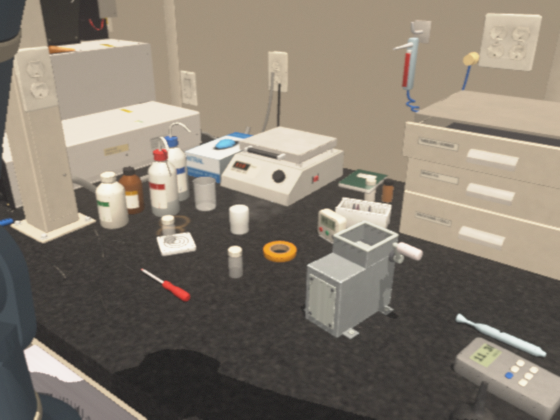

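View pics/top0.png

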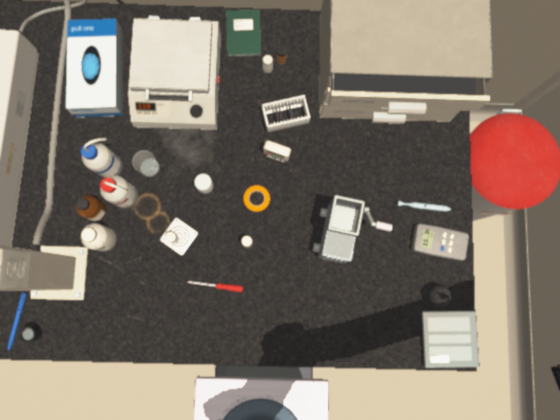

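The top view shows the plate at (179,236) with the reject vial's cap near (170,237), the other vial at (247,241), the box with its hopper near (346,214), and the lever bar near (384,227). In the scene view they are at (176,243), (235,262), (365,240) and (408,251). I'll zoom in to get the corners.

Run:
```python
import cv2,numpy as np
c=np.load("top0.npz")["color"][:,:,::-1]; s=np.load("scene0.npz")["color"][:,:,::-1]
z=lambda i,x,y,w,h,k:cv2.resize(i[y:y+h,x:x+w],None,fx=k,fy=k,interpolation=cv2.INTER_CUBIC)
a=z(c,310,185,90,85,4.4); b=z(c,150,210,110,60,3.6)
d=z(s,300,215,130,125,3.0)
e=z(s,150,205,100,80,3.0)
o=np.zeros((600,800,3),np.uint8)
for im,x,y in((a,0,0),(b,0,376),(d,400,0),(e,400,376)):
    h=min(im.shape[0],600-y);w=min(im.shape[1],800-x);o[y:y+h,x:x+w]=im[:h,:w]
cv2.imwrite("pics/crop1.png",o)
```

```text
(no output)
```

View pics/crop1.png

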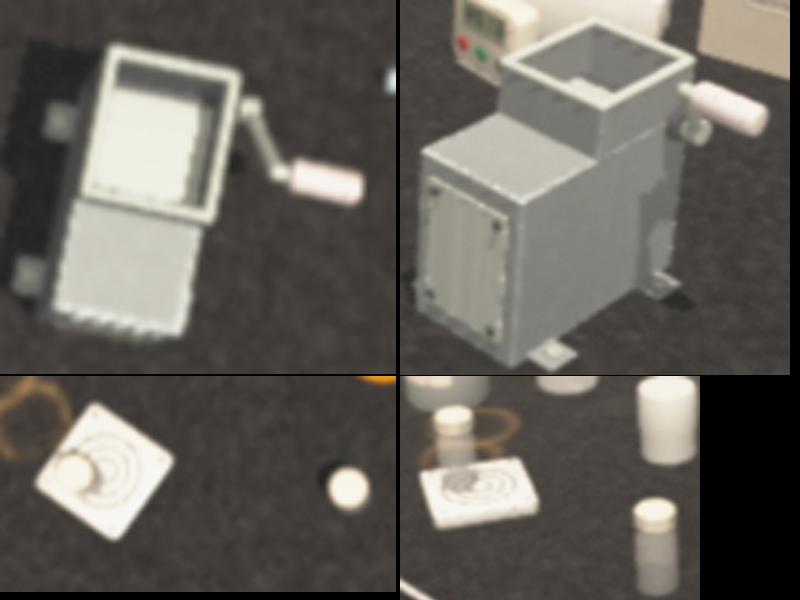

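```bash
cat > h.py <<'E'
import numpy as np
from rig import *
T=dict(np.load("top0.npz")); S=dict(np.load("scene0.npz"))
def ray(c,p,z):
    d=c["R"].T@np.linalg.solve(c["K"],[p[0],p[1],1]); o=-c["R"].T@c["t"]; return o+d*(z-o[2])/d[2]
def dep(c,p):
    z=c["depth"][int(round(p[1])),int(round(p[0]))]
    return c["R"].T@(np.linalg.solve(c["K"],[p[0],p[1],1])*z-c["t"])
E
python3 - <<'E'
from h import *
np.set_printoptions(precision=4,suppress=True)
t=lambda x,y:(310+x/4.4-.4,185+y/4.4-.4)
u=lambda x,y:(150+x/3.6-.4,210+(y-376)/3.6-.4)
s=lambda x,y:(300+(x-400)/3-.35,215+y/3-.35)
v=lambda x,y:(150+(x-400)/3-.35,205+(y-376)/3-.35)
for n,p in dict(rej=(74,472),good=(348,489)).items():
    print(n,ray(T,u(*p),.063 if n=="rej" else .054),dep(T,u(*p)))
print("scene rej",ray(S,v(454,414),.063),dep(S,v(454,414)),"good",ray(S,v(655,508),.054),dep(S,v(655,508)))
P=[ray(T,u(*p),.009) for p in((96,402),(174,460),(114,540),(36,484))]
print("plate",np.mean(P,0),*[np.linalg.norm(P[i]-P[i-1]).round(4) for i in range(4)],np.array(P))
R=np.array([ray(T,t(*p),.13) for p in((110,44),(242,69),(213,221),(82,197))])
Q=np.array([ray(S,s(*p),.13) for p in((595,18),(696,63),(603,110),(500,62))])
for R in(R,Q):
  print("rim",R.mean(0),[np.linalg.norm(R[i]-R[i-1]).round(4) for i in range(4)]); 
  dx=R[0]+R[1]-R[2]-R[3] if R is not Q else None; print(R)
print("bar",ray(T,t(327,182),.146),dep(T,t(327,182)),"ends",ray(T,t(290,178),.14),ray(T,t(363,188),.14))
print("scene bar",ray(S,s(728,108),.14))
print([dep(T,t(*p)) for p in((112,49),(237,72),(213,215),(86,192),(150,140))])
E
```

```text
rej [0.4792 0.2256 0.063 ] [0.4792 0.2254 0.0641]
good [0.4739 0.046  0.054 ] [0.4739 0.046  0.0538]
scene rej [0.4799 0.2275 0.063 ] [0.479  0.2265 0.0636] good [0.4765 0.0479 0.054 ] [0.4747 0.0464 0.0553]
plate [0.4852 0.2149 0.009 ] 0.069 0.0677 0.0677 0.0664 [[0.5329 0.2238 0.009 ]
 [0.4943 0.1682 0.009 ]
 [0.4384 0.2063 0.009 ]
 [0.4751 0.2616 0.009 ]]
rim [ 0.5333 -0.1815  0.13  ] [np.float64(0.081), np.float64(0.0693), np.float64(0.0806), np.float64(0.068)]
[[ 0.5787 -0.1544  0.13  ]
 [ 0.5676 -0.2228  0.13  ]
 [ 0.4884 -0.208   0.13  ]
 [ 0.4988 -0.1408  0.13  ]]
rim [ 0.5338 -0.1796  0.13  ] [np.float64(0.0791), np.float64(0.0698), np.float64(0.0764), np.float64(0.0685)]
[[ 0.5799 -0.1533  0.13  ]
 [ 0.5639 -0.2212  0.13  ]
 [ 0.4892 -0.2057  0.13  ]
 [ 0.5021 -0.1384  0.13  ]]
bar [ 0.5081 -0.263   0.146 ] [ 0.5077 -0.2623  0.1493] ends [ 0.5104 -0.2455  0.14  ] [ 0.5063 -0.2827  0.14  ]
scene bar [ 0.5114 -0.2607  0.14  ]
[array([ 0.5753, -0.1549,  0.134 ]), array([ 0.588 , -0.2438,  0.0009]), array([ 0.491 , -0.2073,  0.134 ]), array([ 0.5011, -0.1425,  0.1329]), array([ 0.5334, -0.1798,  0.0995])]
```

Both views agree to within 2 mm, and the bar computed from the box frame matches the measured one. Next is the pick: the grip is near the cap, so the fingertips stay above the hopper rim when placing.

```bash
cat >> h.py <<'E'
a=np.radians(-10.1); ex=np.array([np.cos(a),np.sin(a),0]); ey=np.array([-np.sin(a),np.cos(a),0])
BOX=np.array([.5335,-.181,0])-.029*ex
def box(x,y,z): return BOX+x*ex+y*ey+np.array([0,0,z])
def down(y): # tool down, closing along y
    zt=np.array([0,0,-1.]); return np.c_[np.cross(y,zt),y,zt]
def best(p,ydir):
    return min((R for R in(down(ydir),down(-ydir)) if inverse_kinematics(p,R) is not None),
               key=lambda R:abs(inverse_kinematics(p,R)[6]))
E
python3 - <<'E'
from h import *
import cv2
np.set_printoptions(precision=3,suppress=True)
v=np.array([.4793,.2262,0]); X=np.array([1.,0,0])
R=best(v+[0,0,.29],X); print(R[:,1],inverse_kinematics(v+[0,0,.29],R))
reach(v+[0,0,.29],R)
move_l(v+[0,0,.112],velocity=.2,threshold=8)
print(current_tool_pos(),current_time_s())
grip(0.1,15); print(current_gripper_width()*87,current_gripper_force())
move_l(v+[0,0,.27],velocity=.15)
print(current_gripper_width()*87,current_gripper_force(),current_ft_force(),current_time_s())
cv2.imwrite("pics/lift.png",np.hstack([camera(n)["color"][100:320,100:450,::-1] for n in("scene","top")]))
E
```

```text
[1. 0. 0.] [ 0.324  0.439 -1.097  1.837  0.431  1.132 -0.924]
[0.48  0.227 0.113] 4.275
24.082567706480443 14.989255741238594
24.33068812151798 14.988611117005348 [-0.595 -1.022 -1.351] 6.5167
```

View pics/lift.png

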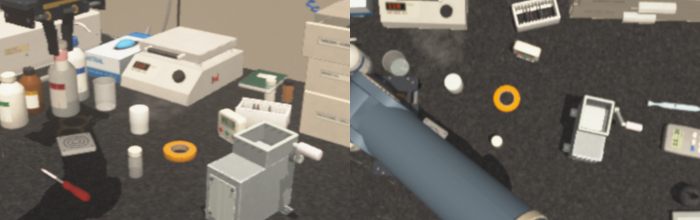

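The plate at (75,145) in the crop is empty, and the gripper reads 24 mm at 15 N, so the vial is held. The good vial at (135,160) is untouched. Now placing it.

Run:
```python
from h import *
import cv2
np.set_printoptions(precision=3,suppress=True)
R=best(box(.029,0,.29),ex)
move_l(box(.029,0,.285),R,velocity=.2)
print(current_gripper_width()*87,current_gripper_force(),current_tool_pos(),box(.029,0,.285))
print(move_l(box(.029,0,.2055),velocity=.08,threshold=4),current_tool_pos(),current_ft_force())
grip(1.0); hold(.3)
move_l(box(.029,0,.29),velocity=.2)
reach(box(.0,-.25,.29),R)
print(current_time_s())
cs,ct=camera("scene"),camera("top")
k=lambda i:cv2.resize(i,None,fx=3,fy=3)
cv2.imwrite("pics/placed.png",np.hstack([k(cs["color"][190:330,300:430,::-1]),k(ct["color"][170:310,300:430,::-1])]))
```

```text
24.48533186023918 14.98857345432043 [ 0.534 -0.18   0.285] [ 0.533 -0.181  0.285]
False [ 0.534 -0.181  0.206] [-0.329  0.184 -0.505]
13.0583
```

View pics/placed.png

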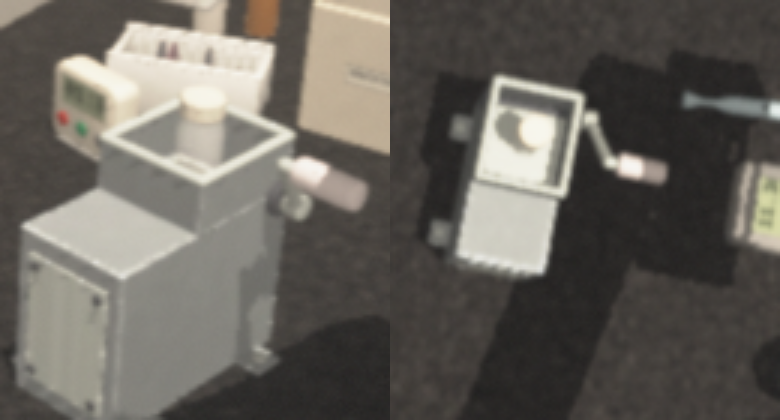

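The vial stands upright in the hopper: its cap is at (203,103) in the scene crop and (535,130) in the top crop. The flap is shut. Next I press the lever along its arc with closed fingers.

Run:
```python
from h import *
import cv2
np.set_printoptions(precision=3,suppress=True)
def tcp(v,dz=0.):
    t=np.radians(50)-v; return box(.056-.055*np.cos(t),-.087,.098+.055*np.sin(t)+.078+dz)
grip(0.0,10)
R=best(tcp(0,.05),ex)
move_l(tcp(0,.06),R,velocity=.2)
print(move_l(tcp(0,-.004),velocity=.05,threshold=1.5),current_tool_pos(),tcp(0),current_ft_force())
for v in(.25,.5,.75,1.0,1.15):
    move_l(tcp(v,-.001),velocity=.06); print(v,current_tool_pos()-tcp(v),current_ft_force())
hold(1.5)
cs,ct=camera("scene"),camera("top")
k=lambda i:cv2.resize(i,None,fx=3,fy=3)
cv2.imwrite("pics/press.png",np.hstack([k(cs["color"][190:330,300:430,::-1]),k(ct["color"][170:310,300:430,::-1])]))
print(current_time_s())
```

```text
True [ 0.509 -0.265  0.218] [ 0.51  -0.265  0.218] [-0.965  0.321  4.445]
0.25 [-0.002  0.    -0.001] [-5.719  0.798  7.974]
0.5 [-0.     0.    -0.001] [-3.046  0.596  3.63 ]
0.75 [ 0.001 -0.    -0.001] [-1.583  0.651  3.632]
1.0 [ 0.    -0.    -0.001] [-1.062  0.696  4.159]
1.15 [ 0.    -0.    -0.001] [-0.479 -0.425  5.277]
20.1333
```

View pics/press.png

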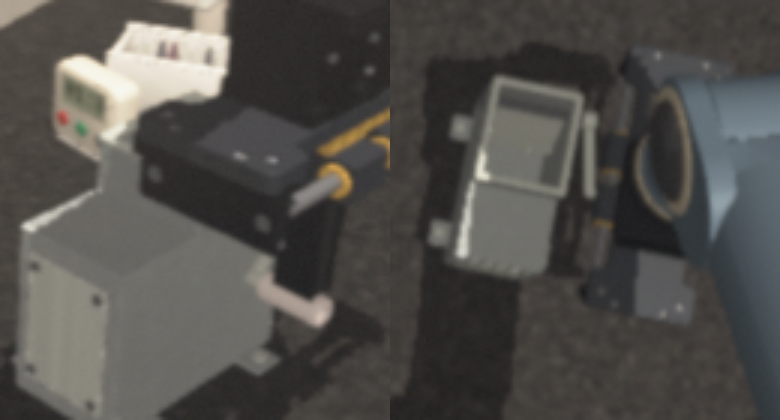

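The lever is down: the bar is at (295,300) in the scene crop and the hopper at (530,135) in the top crop is empty of the vial. I'll let the lever back up along the arc, retreat and check.

Run:
```python
from h import *
import cv2
def tcp(v,dz=0.):
    t=np.radians(50)-v; return box(.056-.055*np.cos(t),-.087,.098+.055*np.sin(t)+.078+dz)
for v in(.9,.6,.3,0.): move_l(tcp(v),velocity=.08)
move_l(tcp(0,.07),velocity=.15)
move_l(box(0,-.25,.29),velocity=.2)
hold(.5)
cs,ct=camera("scene"),camera("top")
k=lambda i:cv2.resize(i,None,fx=2,fy=2)
cv2.imwrite("pics/end.png",np.hstack([k(cs["color"][190:330,210:430,::-1])[:,:440],k(ct["color"][170:310,225:405,::-1])]))
print(current_time_s(),current_ft_force())
```

```text
23.7333 [ 0.29712973  0.33248259 -0.24371848]
```

View pics/end.png

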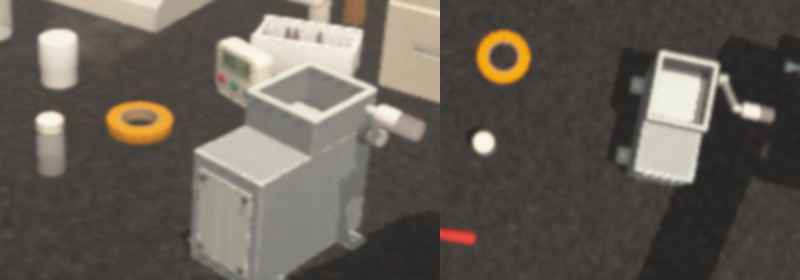

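The hopper at (680,95) is empty and the flap is shut. The lever is back up at (757,112), the good vial still stands at (483,142), and the arm is clear.

```bash
python3 -c "
from rig import *
print(job_done())"
```

```text
the job is handed in; nothing more can be done
None
```

The failed vial went into the hopper and dropped out of sight through the flap when I pressed the lever; the flap is shut, the other vial is untouched, and the job was handed in at about 24 s (no verdict was returned).

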